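# Engage the rotator hand crank and bring the beam to its heading

## Task

Engage the hand crank of the antenna rotator's drive unit: swing the raised crank round until the notches of its plate stand over the teeth of the dial's disc, and press it down fully home. Then turn the engaged crank until the pointer on the dial stands right at the brass marker, and let go. Turn the pointer only by the crank, and leave the marker, mug, mouse and Morse key where they are.

Things in the scene. Friction and masses are not known exactly. Their poses are not given: they have to be found in the camera images.
- drive_unit: Grey box, 200 x 200 mm, 50 mm high, fixed on the desk, with a white heading dial on top. Origin: centre of its underside. Its z axis is the upright axis about which disc, pointer, marker ring and crank all turn. All joint angles are measured about that axis from the box's x axis, counterclockwise seen from above.
- crank_turn (a joint): Angle (rad) of the crank: the direction from the axis to its handle. The crank is an aluminium plate 85 mm across with four notches, plus a steel arm, a centre cap and an upright handle. Goes from -3.1 to 6.2 and stays where it is left (friction 0.05 N m, about 1 N at the handle; about 3 N once engaged).
- crank_press (a joint): How far the crank is pressed down (m): 0 raised, 0.014 fully home (end stop). A stiff sliding fit: it takes about 5 N to press, and it stays where it is left. Where a tooth is not under a notch, the plate stops on the teeth at about 0.003. Home, the teeth stand nearly flush with the plate's top.
- heading (a joint): Angle (rad) of the pointer, a dark steel finger on a dark steel disc under the crank plate. Stiff (0.12 N m), goes from -1.8 to 1.8, stays where it is left. With the crank home it turns with the crank, with about 3 degrees of play either way. Notches stand over teeth when crank_turn - heading is 45 degrees plus a whole number of quarter turns; within about 5 degrees the plate can be pressed down.
- marker (a joint): Angle (rad) of the brass marker on the rim ring of the dial, the wanted heading: a block 9 mm wide, 12 mm long, 65 mm above the desk at its top, 86 to 98 mm from the axis, with a small nose pointing inwards. It stays put unless pushed.
- pointer_tip (a point): Tip of the pointer, 81 mm from the axis and 56 mm above the desk; its x axis points outwards along the pointer. The pointer's top is 59 mm above the desk.
- marker_tip (a point): Tip of the marker's nose, 83 mm from the axis and 56 mm above the desk; its x axis points radially outwards.
- tooth (a point): Top of one of the four teeth standing on the steel disc, the one in the pointer's direction (39 mm from the axis, 71 mm above the desk); the others are at quarter turns from it. Each is 8 mm wide with a rounded top and reaches radially from 30 to 48 mm from the axis, so that its outer end shows beyond the plate.
- notch (a point): Top middle of one of the crank plate's four notches (36 mm from the axis, 86 mm above the desk when raised): 11 mm wide, open at the rim, 45 degrees counterclockwise from the handle's direction; the others are at quarter turns from it.
- cap_top (a point): Centre of the flat top of the crank's centre cap, where it is pressed down: a round cap 32 mm across on the axis, 112 mm above the desk when raised, 98 mm when home.
- handle (a point): Centre, half-way up, of the crank's upright black handle: a cylinder 17 mm across, 40 mm tall, 64 mm from the axis (its middle 114 mm above the desk when raised, 100 mm when home). It stands on the 14 mm wide arm. It does not spin of itself, but a loose hold slips round it.
- mug: White mug, 80 mm across, 95 mm tall, standing beside the unit; origin: centre of its underside. Bystander.
- mouse: Black computer mouse, 105 x 60 x 32 mm; origin: centre of its underside. Bystander.
- morse_key: Brass Morse key, base 70 x 110 mm, 48 mm high; origin: centre of its underside. Bystander.

How it is judged:
On the way, in this order (a step that is already met when the one before it is completed fails the run):
1. the crank plate is meshed with the teeth and pressed fully home (value of joint crank_press above 0.0115 m), for 0.2 s.
2. with the crank home, the pointer stands at the marker (value of joint crank_press above 0.0115 m and angle between the x axis of pointer_tip and the x axis of marker_tip, either way round below 0.08 rad), for 0.2 s.
At the end, for the whole second after the job is handed in: The crank is fully home (pressed at least 11.5 of its 14 mm), the pointer points at the marker within 0.08 rad (about 6 mm at its tip), and crank and pointer are at rest (all of step 2 and velocity of joint heading between -0.05 and 0.05 rad/s and velocity of joint crank_turn between -0.05 and 0.05 rad/s); the robot touches nothing.
It fails at once if the gripper or arm pushed the pointer or its disc directly (contact force between any of the fingers, the arm and heading above 1.5 N).
It fails at once if the marker was moved (distance of marker_tip from where it was at the start of the episode above 0.005 m).
It fails at once if the mug was disturbed (distance of mug from where it was at the start of the episode above 0.03 m).
It fails at once if the mouse was disturbed (distance of mouse from where it was at the start of the episode above 0.03 m).
It fails at once if the morse key was disturbed (distance of morse_key from where it was at the start of the episode above 0.03 m).
It also fails if it takes over 64 s, if anything falls off the work surface, if the arm or the gripper's body presses on something with over 40 N, if the wrist force passes 120 N, or if a joint passes its speed limit or range.

## Robot

A 6-joint arm with a two-finger parallel gripper is mounted at the origin on the work surface. World frame = base frame: x ahead of the robot, y to its left, z up, the work surface at z = 0. Lengths are in m, angles in rad, forces in N, time in s.
With the tool pointing down it reaches from about 0.35 to 0.925 m from the base axis. Payload 6.4 kg.
Tool frame: the origin (TCP) lies where the fingers leave the gripper's body, on its centre line; the fingertips stand 97 mm ahead of it and the grasp point (between the pads) lies 78 mm ahead of it; z points along the fingers, y is the line along which they close (so a half turn about z gives the same grasp; the last joint's range is limited). The gripper opens to 94 mm and grips with 3 to 60 N. Pads are 16 mm wide; open, the fingers measure 119 mm over their backs; the gripper's body (75 mm by 177 mm) begins 78 mm behind the grasp point.
Start: joints at [1.107, 0.245, 1.558, -0, 1.339, -0.174], TCP at [0.186, 0.623, 0.303] pointing down, gripper open.
Joint ranges: [-3.13, 3.13], [-1.02, 2.26], [0.13, 2.54], [-0.95, 4.09], [0.21, 2.88], [-2.74, 2.74]. Speed limits (rad/s): [2.57, 2.57, 3.14, 3.14, 3.14, 3.14].

## Interface

Orientations are given as a 3x3 rotation matrix whose columns are the frame's x, y, z axes.
In Python, from station import r, get_image, camera_model gives the robot as it stands. The module is installed in compiled form; this text tells all that it offers.
- The arm moves only by the shell command python3 -m handwheel 'ROWS' [FORCE]. ROWS is JSON, a list of rows, each a list of 7 numbers: the turn, a rotation vector about the world's x, y, z in units of 8 degrees (1.0 is 8 degrees), then the shift along the world's x, y, z in units of 40 mm (1.0 is 40 mm), then the opening, from 0 (shut) to 1 (fully open). In form: [[ax, ay, az, x, y, z, claw], ...]. A call has 1 to 5 rows; each row shifts and turns the commanded pose from where the row before left it; what a row does not reach is not made up. A row lasts 1/8 s, in which the tool goes at most 62.5 mm and 10.7 degrees, less where a joint would pass 70% of its speed; a pose out of reach is approached as far as the arm can. A call is refused whole if a number of a shift passes 1 or a number of a turn 1, either way. A call with a gripper value outside its range is refused whole. The fingers move at their own pace and stop on an object; FORCE is the grip in N (left out, the last holds). Time passes only in rows, so rows that do not move let the fingers close. It gives the time, the measured TCP pose, the force, the opening and the grip force at its end, in the units of the state.
- r.state(): the state, without advancing time (a new reading comes with each control period).
- get_image(name): name is "side" or "top" or "wrist"; returns (picture, depth): 400x640x3 uint8, red, green, blue; 400x640 float32, m along the optical axis (not along the pixel's ray), 0 where there is no reading.
- camera_model(name): a dict with "fx", "fy", "cx", "cy" (pixels), "cam_to_world" (4x4, takes a point from camera to world coordinates). Camera axes: x right, y down, z forward; pixel columns grow to the right and rows downward; lengths in m; the calibration is good to about 2 mm. A picture is of the moment at which its call begins: read the wrist's pose just before it. camera_model takes no time and is no camera call; for the wrist camera it gives the pose at the moment of the call.
- r.job_done(): hands the job in; it is judged then, once.
The state is a dict: "clock": time; "joints": joint angles; "qd": joint speeds; "effort": joint torques, N m; "tool_pos": TCP position; "orientation": TCP orientation; "force": force on the tool from outside, world axes, zero at the start; "wrist_torque": the same for the moment, N m; "gripper_width": finger opening in m; "gripper_force": force on a finger pad.
Only numpy, scipy, OpenCV 4.12 (cv2) and the standard library are available. Lean on these libraries where they do the work, as an engineer would, in place of code of your own. Each camera call takes 0.05 s, during which the arm holds its last target. There are 200 camera calls.

## Working session

There is one attempt and no reset: what is moved stays moved. The work goes in short steps, Python scripts to look and compute and a shell command to move; the robot and the scene stay as the last step left them, time stands still between calls to the robot, and variables do not carry over. Pictures are saved under pics/ and viewed, at most 10 in all, crops included, and the job is handed in when it is done.

```bash
mkdir -p pics; python3 - <<'E'
from station import r,get_image,camera_model
import cv2,numpy as np
for n in("top","side"):
    p,d=get_image(n); cv2.imwrite(f"pics/{n}0.png",p[:,:,::-1]); np.save(f"pics/{n}0.npy",d)
    m=camera_model(n); print(n,m["fx"],m["cx"],m["cy"],np.round(m["cam_to_world"],3).tolist())
print(r.state())
E
```

```text
top 439.6573953044319 319.1591509253451 206.85933711296911 [[-0.015, -0.993, 0.119, 0.502], [-1.0, 0.012, -0.029, 0.065], [0.027, -0.119, -0.993, 1.043], [0.0, 0.0, 0.0, 1.0]]
side 479.8225066227172 316.5019620414819 199.31170855898299 [[-0.997, -0.065, 0.047, 0.573], [-0.08, 0.74, -0.668, 0.778], [0.009, -0.67, -0.743, 0.904], [0.0, 0.0, 0.0, 1.0]]
{'clock': 0.1, 'joints': array([ 1.10689687e+00,  2.45734928e-01,  1.55884957e+00, -3.70987508e-05,
        1.33871954e+00, -1.74085630e-01]), 'qd': array([ 0.0002929 , -0.00262682, -0.00326246, -0.00085216,  0.00302404,
       -0.00032564]), 'effort': array([ 8.87075694e-04, -4.16909266e+01, -3.15527737e+01,  6.86601433e-02,
        3.08935647e-02, -5.07752441e-05]), 'tool_pos': array([0.18557817, 0.62256253, 0.30168424]), 'orientation': array([[-9.58299447e-01,  2.85764993e-01, -7.33452202e-04],
       [ 2.85765816e-01,  9.58298235e-01, -1.54667200e-03],
       [ 2.60881235e-04, -1.69177049e-03, -9.99998535e-01]]), 'force': array([ 0.18784136,  0.60773759, -0.76767741]), 'wrist_torque': array([-0.00895317, -0.0053962 ,  0.06380865]), 'gripper_force': 0.0, 'gripper_width': 0.09435598558737003}
```

View pics/top0.png

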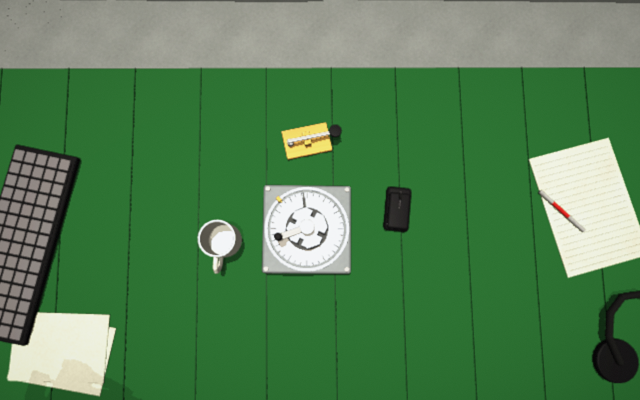

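The top view shows the unit centred near (307,229), with the handle at about (278,237), the marker near (279,199) and the pointer near (304,198). Next is an enlarged crop.

```bash
python3 - <<'E'
import cv2
p=cv2.imread("pics/top0.png"); cv2.imwrite("pics/c1.png",cv2.resize(p[179:279,257:357],None,fx=6,fy=6,interpolation=cv2.INTER_CUBIC))
E
```

```text
(no output)
```

View pics/c1.png

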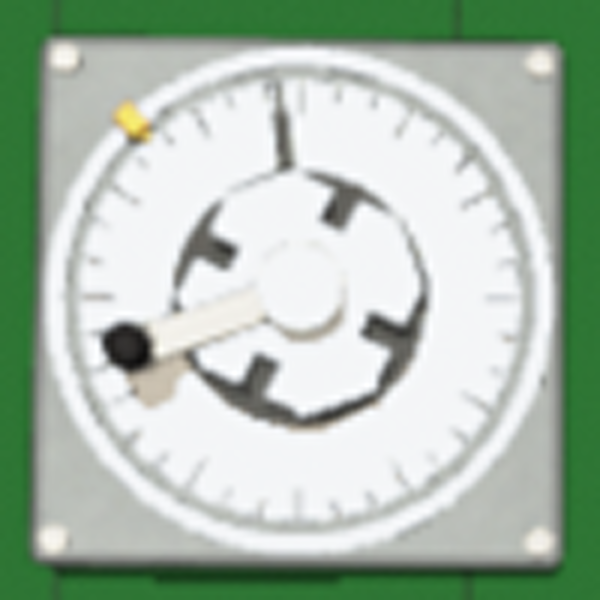

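```bash
cat > h.py <<'E'
import numpy as np
from station import camera_model
def bp(name,u,v,z,m=None):
    m=m or camera_model(name);T=m["cam_to_world"]
    d=T[:3,:3]@np.array([(u-m["cx"])/m["fx"],(v-m["cy"])/m["fy"],1]);return T[:3,3]+d*(z-T[2,3])/d[2]
E
python3 - <<'E'
from h import *
f=lambda x,y,z:bp("top",(x+.5)/6-.5+257,(y+.5)/6-.5+179,z)
c=[f(65,57,.052),f(541,62,.052),f(540,540,.052),f(53,541,.052)]
C=np.mean(c,0);print("centre",C)
for n,a in dict(cap=(301,290,.112),ptip=(279,85,.058),pbase=(287,165,.058),mark=(133,122,.065),nose=(148,138,.058),handle=(127,344,.134),n1=(343,200,.086),n2=(222,250,.086),n3=(258,375,.086),n4=(380,328,.086)).items():
    p=f(*a);d=p-C;print(n,p.round(4),np.hypot(*d[:2]).round(4),np.degrees(np.arctan2(d[1],d[0])).round(1))
E
```

```text
centre [0.57274138 0.0647881  0.052     ]
cap [0.5711 0.0645 0.112 ] 0.0017 -171.4
ptip [0.6526 0.0719 0.058 ] 0.0802 5.1
pbase [0.6222 0.0692 0.058 ] 0.0497 5.1
mark [0.6382 0.1265 0.065 ] 0.0899 43.3
nose [0.633  0.1213 0.058 ] 0.0827 43.1
handle [0.5517 0.1245 0.134 ] 0.0633 109.4
n1 [0.6057 0.0488 0.086 ] 0.0366 -25.8
n2 [0.588  0.0931 0.086 ] 0.0321 61.7
n3 [0.5424 0.0804 0.086 ] 0.0341 152.7
n4 [0.5588 0.036  0.086 ] 0.0319 -115.8
```

The pointer is at about 5°, the marker at about 43° and the crank at about 109°. The nearest mesh angle is 140°, so I'll bring the gripper above the handle with its fingers closing tangentially.

```bash
python3 -m handwheel '[[0,0,-0.52,0.7,-0.96,0,1],[0,0,-0.52,0.7,-0.96,0,1],[0,0,-0.52,0.7,-0.96,0,1],[0,0,-0.52,0.7,-0.96,0,1],[0,0,-0.52,0.7,-0.96,0,1]]' 40 >/dev/null; python3 -m handwheel '[[0,0,-0.52,0.7,-0.96,0,1],[0,0,-0.52,0.7,-0.96,0,1],[0,0,-0.52,0.7,-0.96,0,1],[0,0,-0.52,0.7,-0.96,0,1],[0,0,-0.52,0.7,-0.96,0,1]]'>/dev/null;  python3 -m handwheel '[[0,0,-0.52,0.7,-0.96,0,0.7],[0,0,-0.52,0.7,-0.96,0,0.7],[0,0,-0.52,0.7,-0.96,0,0.7],[0,0,0,0,0,0,0.7],[0,0,0,0,0,0,0.7]]'
```

```text
clock: 1.98
tool_pos: [0.5492, 0.1241, 0.3021]
orientation: [[-0.331, 0.944, -0.001], [0.944, 0.331, 0.0], [0.001, -0.001, -1.0]]
force: [-0.4, 0.3, 0.4]
gripper_width: 0.0657
gripper_force: 0.0
```

```bash
python3 - <<'E'
from station import r,get_image,camera_model
import cv2,numpy as np,pickle
s=r.state();m=camera_model("wrist");p,d=get_image("wrist")
cv2.imwrite("pics/w1.png",p[:,:,::-1]);np.save("pics/w1.npy",d);pickle.dump(m,open("w1.pkl","wb"));print(s["tool_pos"],s["orientation"].round(3))
E
```

```text
[0.54922843 0.12405688 0.3021494 ] [[-0.331  0.944 -0.001]
 [ 0.944  0.331  0.   ]
 [ 0.001 -0.001 -1.   ]]
```

View pics/w1.png

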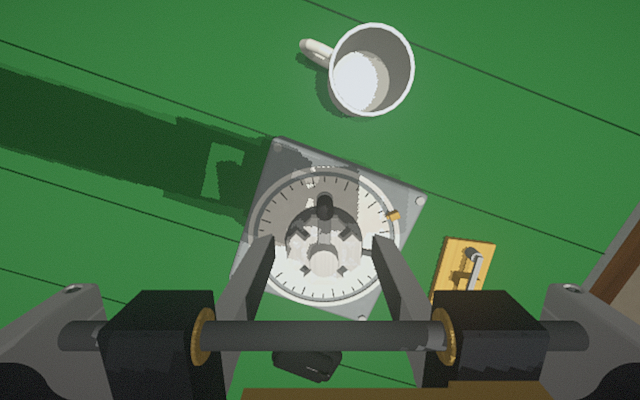

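The wrist view shows the handle at about (324,200) and the cap at about (323,260). The handle is centred between the fingers. I'll check both numerically.

```bash
python3 - <<'E'
from h import *
import pickle
m=pickle.load(open("w1.pkl","rb"))
d=np.load("pics/w1.npy")
for u,v,z in((324,199,.134),(323,261,.112)):
    print(bp("wrist",u,v,z,m).round(4), d[v,u], (m["cam_to_world"][2,3]-z))
E
```

```text
[0.5447 0.1378 0.134 ] 0.2769869 0.2509612824102761
[0.5683 0.0675 0.112 ] 0.30068702 0.2729612824102761
```

```bash
python3 -m handwheel '[[0,0,0,0.03,0.03,-0.9,0.7],[0,0,0,0,0,-0.9,0.7],[0,0,0,0,0,-0.6,0.7],[0,0,0,0,0,-0.25,0.7],[0,0,0,0,0,0,0.7]]'; python3 -m handwheel '[[0,0,0,0,0,0,0],[0,0,0,0,0,0,0],[0,0,0,0,0,0,0],[0,0,0,0,0,0,0],[0,0,0,0,0,0,0]]' 30
```

```text
clock: 2.65
tool_pos: [0.5505, 0.1256, 0.1966]
orientation: [[-0.332, 0.943, -0.001], [0.943, 0.332, 0.0], [0.0, -0.001, -1.0]]
force: [-0.6, -0.5, 0.4]
gripper_width: 0.0659
gripper_force: 0.0
clock: 3.28
tool_pos: [0.551, 0.1249, 0.1967]
orientation: [[-0.331, 0.944, 0.0], [0.944, 0.331, 0.0], [-0.0, 0.0, -1.0]]
force: [0.3, 0.3, -0.4]
gripper_width: 0.0189
gripper_force: 0.0
```

```bash
python3 -m handwheel '[[0,0,0,0,0,0,0],[0,0,0,0,0,0,0]]'; python3 -m handwheel '[[0,0,0.97,-0.2,-0.083,0,0],[0,0,0.97,-0.186,-0.112,0,0],[0,0,0.97,-0.169,-0.134,0,0],[0,0,0.97,-0.15,-0.158,0,0],[0,0,0,0,0,0,0]]'; python3 - <<'E'
from h import *
from station import get_image
import cv2
p,d=get_image("top");cv2.imwrite("pics/top2.png",p[:,:,::-1]);cv2.imwrite("pics/c2.png",cv2.resize(p[169:289,247:367,::-1],None,fx=5,fy=5,interpolation=cv2.INTER_CUBIC))
E
```

```text
clock: 3.52
tool_pos: [0.5509, 0.1249, 0.1967]
orientation: [[-0.331, 0.944, -0.0], [0.944, 0.331, -0.0], [0.0, -0.0, -1.0]]
force: [-1.1, -0.5, 0.8]
gripper_width: 0.0164
gripper_force: 30.0
clock: 4.15
tool_pos: [0.5223, 0.1055, 0.1967]
orientation: [[-0.769, 0.64, -0.001], [0.64, 0.769, 0.001], [0.001, -0.0, -1.0]]
force: [-2.2, 2.0, 2.1]
gripper_width: 0.0162
gripper_force: 30.0
```

View pics/c2.png

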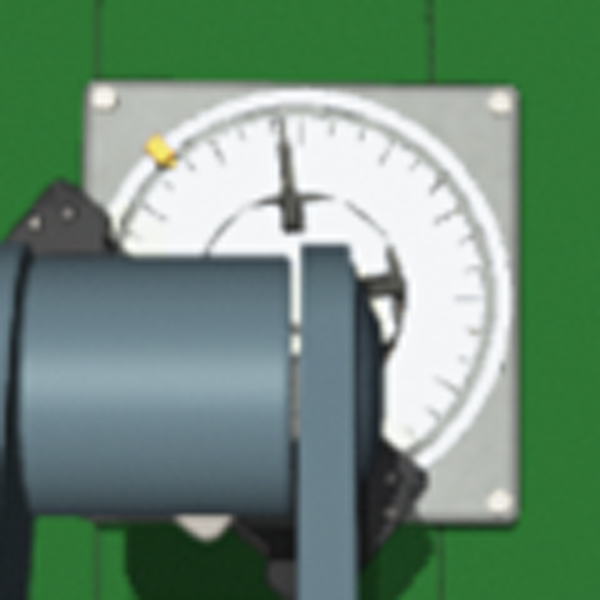

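The tooth at (292,215) and the one at (380,285) show in their notches, so the plate is aligned. The grip is firm, so I'll press down through the handle.

```bash
python3 -m handwheel '[[0,0,0,0,0,-0.1,0],[0,0,0,0,0,-0.1,0],[0,0,0,0,0,-0.1,0],[0,0,0,0,0,-0.1,0],[0,0,0,0,0,0,0]]' 55
```

```text
clock: 4.82
tool_pos: [0.5232, 0.1063, 0.1824]
orientation: [[-0.769, 0.639, -0.0], [0.639, 0.769, 0.002], [0.001, 0.001, -1.0]]
force: [-8.7, 6.1, 16.3]
gripper_width: 0.0161
gripper_force: 55.0
```

```bash
cat > w.py <<'E'
import sys,cv2
from h import *
from station import get_image
n=sys.argv[1]
m=camera_model("wrist");p,d=get_image("wrist");T=m["cam_to_world"]
cv2.imwrite(f"pics/{n}.png",p[:,:,::-1])
v,u=np.mgrid[:400,:640];P=np.stack([(u-m["cx"])/m["fx"]*d,(v-m["cy"])/m["fy"]*d,d],-1)@T[:3,:3].T+T[:3,3]
k=(np.hypot(P[...,0]-.571,P[...,1]-.065)<.012)&(d>0)
print("cap z",np.percentile(P[k][:,2],[10,50,90]).round(4) if k.any() else None,k.sum())
k=(abs(np.hypot(P[...,0]-.571,P[...,1]-.065)-.025)<.004)&(d>0)
print("plate z",np.percentile(P[k][:,2],[10,50,90]).round(4),k.sum())
E
python3 w.py w2
```

```text
cap z [0.0983 0.0984 0.0989] 7
plate z [0.0721 0.0799 0.081 ] 276
```

View pics/w2.png

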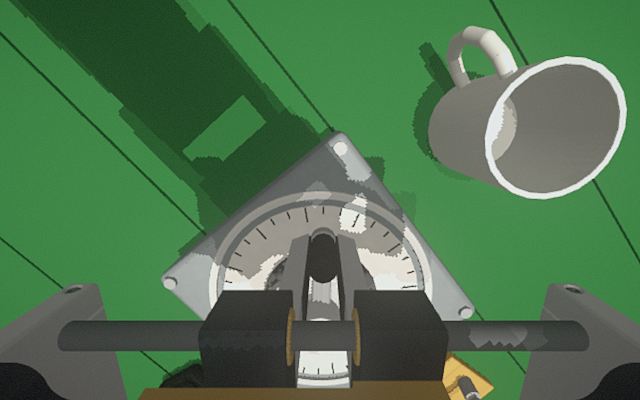

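The cap top measures 0.098 m, so the crank is home. Now I'll turn about 38°.

```bash
python3 -m handwheel '[[0,0,0.95,-0.12,-0.172,0,0],[0,0,0.95,-0.1,-0.187,0,0],[0,0,0.95,-0.07,-0.198,0,0],[0,0,0.95,-0.045,-0.207,0,0],[0,0,0,0,0,0,0]]'; python3 -m handwheel '[[0,0,0.95,-0.02,-0.21,0,0],[0,0,0,0,0,0,0],[0,0,0,0,0,0,0]]'; python3 - <<'E'
from h import *
from station import get_image
import cv2
p,d=get_image("top");cv2.imwrite("pics/c3.png",cv2.resize(p[169:289,247:367,::-1],None,fx=5,fy=5,interpolation=cv2.INTER_CUBIC))
E
```

```text
clock: 5.5
tool_pos: [0.5086, 0.0751, 0.1825]
orientation: [[-0.987, 0.16, -0.005], [0.16, 0.987, 0.001], [0.005, -0.0, -1.0]]
force: [-14.2, 2.1, 22.1]
gripper_width: 0.0161
gripper_force: 55.0
clock: 5.88
tool_pos: [0.5078, 0.0665, 0.1825]
orientation: [[-1.0, 0.028, -0.005], [0.028, 1.0, -0.001], [0.005, -0.001, -1.0]]
force: [-17.1, 1.4, 23.8]
gripper_width: 0.0163
gripper_force: 55.0
```

View pics/c3.png

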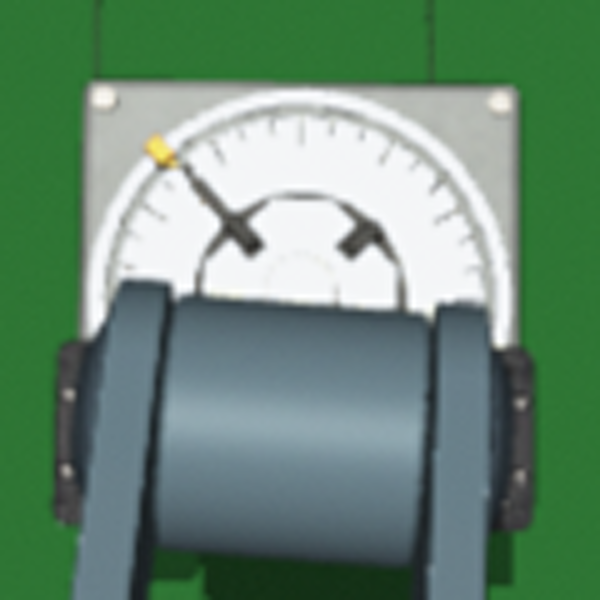

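The pointer tip is at about (182,165) and the marker nose at about (174,163), so a few degrees remain. I'll compute the angle.

```bash
python3 - <<'E'
from h import *
f=lambda x,y,z:bp("top",(x+.5)/5-.5+247,(y+.5)/5-.5+169,z)
C=np.array([.572,.0648,0])
for n,a in dict(ptip=(183,166,.058),pbase=(228,219,.059),mark=(161,152,.065),nose=(174,164,.058)).items():
    p=f(*a);d=p-C;print(n,p.round(4),np.hypot(*d[:2]).round(4),np.degrees(np.arctan2(d[1],d[0])).round(1))
E
```

```text
ptip [0.6325 0.1169 0.058 ] 0.0799 40.7
pbase [0.6081 0.0968 0.059 ] 0.0483 41.6
mark [0.638  0.1264 0.065 ] 0.0903 43.0
nose [0.6335 0.121  0.058 ] 0.0833 42.4
```

```bash
python3 -m handwheel '[[0,0,0.25,-0.03,-0.06,0.03,0],[0,0,0,0,0,0,0],[0,0,0,0,0,0,0]]'; python3 -m handwheel '[[0,0,0,0,0,0,0.15],[0,0,0,0,0,0,0.3],[0,0,0,0,0,0,0.5],[0,0,0,0,0,0,0.6],[0,0,0,0,0,0,0.6]]';  python3 -m handwheel '[[0,0,0,0,0,0.3,0.6],[0,0,0,0,0,0.8,0.6],[0,0,0,0,0,1,0.6],[0,0,0,0,0,1,0.6],[0,0,0,0,0,1,0.6]]'; python3 -m handwheel '[[0,0,0,-1,0,0,0.6],[0,0,0,-0.5,0.8,0,0.6],[0,0,0,0,1,0,0.6],[0,0,0,0,1,0,0.6],[0,0,0,0,1,0,0.6]]';python3 -m handwheel '[[0,0,0,0,1,0,0.6],[0,0,0,0,1,0,0.6],[0,0,0,0,0,0,0.6],[0,0,0,0,0,0,0.6]]'; python3 - <<'E'
from h import *
from station import get_image
import cv2
p,d=get_image("top");cv2.imwrite("pics/c4.png",cv2.resize(p[169:289,247:367,::-1],None,fx=5,fy=5,interpolation=cv2.INTER_CUBIC))
m=camera_model("top");T=m["cam_to_world"]
v,u=np.mgrid[:400,:640];P=np.stack([(u-m["cx"])/m["fx"]*d,(v-m["cy"])/m["fy"]*d,d],-1)@T[:3,:3].T+T[:3,3]
k=(np.hypot(P[...,0]-.571,P[...,1]-.065)<.012)&(d>0);print(np.percentile(P[k][:,2],[10,50,90]),k.sum())
E
```

```text
clock: 6.3
tool_pos: [0.5072, 0.0644, 0.1825]
orientation: [[-1.0, -0.006, -0.002], [-0.006, 1.0, 0.0], [0.002, 0.0, -1.0]]
force: [-7.7, 2.7, 11.5]
gripper_width: 0.0162
gripper_force: 55.0
clock: 6.92
tool_pos: [0.5074, 0.064, 0.1816]
orientation: [[-1.0, -0.006, -0.0], [-0.006, 1.0, -0.0], [0.0, -0.0, -1.0]]
force: [0.4, 0.4, 0.3]
gripper_width: 0.0525
gripper_force: 0.0
clock: 7.55
tool_pos: [0.5072, 0.0641, 0.3482]
orientation: [[-1.0, -0.006, 0.001], [-0.006, 1.0, -0.0], [-0.001, -0.0, -1.0]]
force: [-0.2, -1.2, -0.2]
gripper_width: 0.0567
gripper_force: 0.0
clock: 8.18
tool_pos: [0.4472, 0.2173, 0.347]
orientation: [[-1.0, -0.006, 0.002], [-0.006, 1.0, 0.0], [-0.002, 0.0, -1.0]]
force: [0.4, -0.1, 0.2]
gripper_width: 0.0565
gripper_force: 0.0
clock: 8.68
tool_pos: [0.4473, 0.2957, 0.3463]
orientation: [[-1.0, -0.006, 0.001], [-0.006, 1.0, -0.0], [-0.001, -0.0, -1.0]]
force: [0.8, -1.9, -0.3]
gripper_width: 0.0563
gripper_force: 0.0
[0.09692717 0.09924172 0.10192627] 96
```

View pics/c4.png

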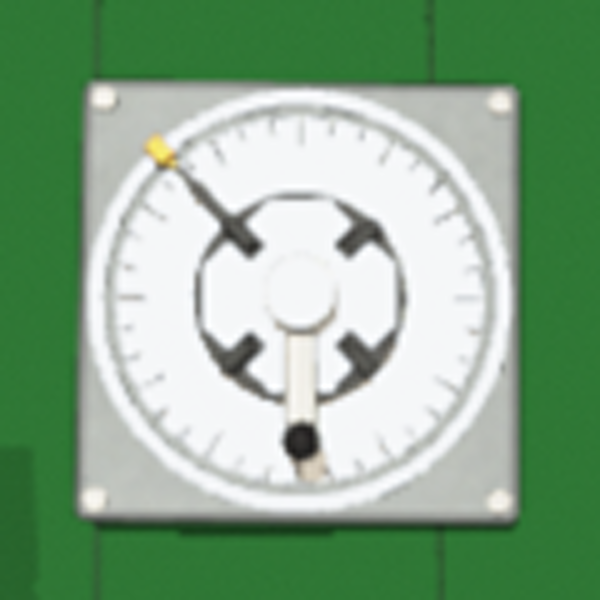

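The pointer tip at about (181,168) lines up with the marker nose at about (174,163), and the marker hasn't moved. The cap top is at about 0.099 m, so the crank is still home, and the arm is clear.

```bash
python3 -c "
from station import r
print(r.job_done())"
```

```text
the job is handed in; nothing more can be done
None
```

I engaged the crank fully home, turned the pointer to the brass marker, released the crank and handed the job in; the last picture shows pointer and marker lined up, but no verdict came back.

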